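# Push the teapot's work board into the corner stop

### The arm

A 6-joint arm with a two-finger parallel gripper is mounted at the origin on the work surface. World frame = base frame: x ahead of the robot, y to its left, z up, the work surface at z = 0. Lengths are in mm, angles in rad, forces in N, time in s.
With the tool pointing down it reaches from about 350 to 775 mm from the base axis. Payload 7.3 kg.
Tool frame: the origin (TCP) lies on the centre line of the jaws, within the pads' length; the fingertips stand ctrl.nose_length ahead of it and the grasp point (between the pads) lies 2 mm behind it (ctrl.nose_length is the distance from the TCP to the fingertips, in mm); z points along the fingers, y is the line along which they close (so a half turn about z gives the same grasp; the last joint's range is limited). The gripper opens to 92 mm and grips with 3 to 60 N. Pads are 19 mm wide; open, the fingers measure 130 mm over their backs; the gripper's body (75 mm by 190 mm) begins 47 mm behind the grasp point.
Start: joints at [-1.251, 0.342, 1.524, -0, 1.275, -0.146], TCP at [235.821, -469.075, 243.741] pointing down, gripper open.
Joint ranges: [-2.53, 2.53], [-0.77, 2.02], [0.04, 2.7], [-1, 4.14], [0.28, 2.66], [-3.11, 3.11]. Speed limits (rad/s): [2.57, 2.57, 3.14, 3.14, 3.14, 3.14].

### API

Orientations are given as a rotation vector (axis times angle).
In Python, from workcell import ctrl gives the robot as it stands.
- The arm moves only by the shell command python3 -m pendant 'ROWS' [FORCE]. ROWS is JSON, a list of rows, each an object of numbers: "ax", "ay", "az": the turn, a rotation vector about the tool's x, y, z in degrees; "x", "y", "z": the shift along the tool's x, y, z in cm; "hand": the opening, from 0 (shut) to 1 (fully open). A call has 1 to 5 rows; each row is the pose to reach, as a shift and turn from the pose commanded when the call began, along the tool's axes at that moment; what a row does not reach only later rows make up. A row lasts 1/8 s, in which the tool goes at most 62.5 mm and 10.7 degrees, less where a joint would pass 70% of its speed; a pose out of reach is approached as far as the arm can. A call with a gripper value outside its range is refused whole. The fingers move at their own pace and stop on an object; FORCE is the grip in N (left out, the last holds). Time passes only in rows, so rows that repeat a pose let the fingers close. It gives the time, the measured TCP pose, the force, the opening and the grip force at its end, in the units of the state.
- ctrl.sense(): the state, without advancing time (a new reading comes with each control period).
- ctrl.capture(name): name is "scene" or "side" or "wrist"; returns (picture, depth): 400x640x3 uint8, red, green, blue; 400x640 float32, mm along the optical axis (not along the pixel's ray), 0 where there is no reading.
- ctrl.camera_info(name): a dict with "intrinsics" (3x3 intrinsics, pixels), "origin" and "attitude" of the camera in the world. Camera axes: x right, y up, looking along -z (the intrinsics and any distortion apply to the point x, -y, -z); pixel columns grow to the right and rows downward; lengths in mm; the calibration is good to about 2 mm. A picture is of the moment at which its call begins: read the wrist's pose just before it. camera_info takes no time and is no camera call; for the wrist camera it gives the pose at the moment of the call.
- ctrl.close_job(): hands the job in; it is judged then, once.
Trained networks look in the newest picture that a camera, given by its name, has taken for a name from the list of things; names that differ only in an ending like _2 or _b are one class to them, and where a whole thing is asked for, a point or a joint stands for the part that bears it (a point fixed in the world has none). Each returns a list of dicts, best first, with "score" (0 to 1); they miss things now and then, are a little off and sometimes report something else, mostly with a low value. They report only what shows in the picture. A call takes as long as a camera call. They do not tell look-alikes from the thing itself.
- ctrl.trace(camera, thing): "mask" (400x640 bool, what is visible of it) and "box" ([left, top, right, bottom] in pixels, round what is visible of it).
- ctrl.mark_of(camera, thing): "position" ([column, row] in pixels: a listed point, or the origin of a listed thing).
The state is a dict: "clock": time; "joint_positions": joint angles; "joint_velocities": joint speeds; "tau": joint torques, N m; "position": TCP position; "eef_rot": TCP orientation; "force": force on the tool from outside, world axes, zero at the start; "torque": the same for the moment, N m; "width": opening from 0.0 (shut) to 1.0 (fully open); "grasp_force": force on a finger pad.
Only numpy, scipy, OpenCV 4.12 (cv2) and the standard library are available. Lean on these libraries where they do the work, as an engineer would, in place of code of your own. Each camera call takes 0.05 s, during which the arm holds its last target. There are 200 camera calls.

### The job

Push the square wooden board, with the teapot riding on it, into the corner of the metal L-shaped stop, so that the board lies flat on the table with one side flush against each of the two bars. Push only on the board, gently with the fingertips: do not grasp or lift it, do not touch the teapot, and let it neither tip nor slide from its place in the middle of the board. Leave the jars, bottle, tape and tools around where they are, and finish with the hand clear.

Things in the scene. Friction and masses are not known exactly. Their poses are not given: they have to be found in the camera images.
- board: Loose square board of pale wood, 160 x 160 x 30 mm, about 0.5 kg (varies), lying flat on the table. Origin at the centre of its underside; x and y run square to its sides, z up. It slides on the table with ordinary wood friction.
- teapot: Small brown clay teapot, lid fixed, 0.2 kg, standing loose in the middle of the board's top, facing any way. Origin at the centre of its underside, 30 mm above the table. Body 72 mm in diameter, 58 mm high (knob top 88 mm above the table). Spout along its +x to 58 mm from the axis, handle along -x to 58 mm; both reach up to 45 mm above its underside.
- stop_corner (a point): Inner corner of the fixed metal stop, at table level. The board belongs in its quarter x > 0, y > 0: its centre ends 80 mm from the corner along both axes. It starts there too, turned up to 20 degrees and 10 to 120 mm short of the bars. The board's far (+x) and left (+y) sides are free to push on.
- stop: Fixed aluminium L-shaped stop: two bars, 22 mm wide and 22 mm high. Origin and axes as stop_corner (z up). One bar's inner face runs 240 mm from the origin along +x (the bar lies on its -y side), the other's 240 mm along +y (the bar lies on its -x side, nearest the robot).
- white_jar: Bystander, to be left alone: loose closed white jar of powder, 60 mm diameter, 105 mm high, standing. Origin at its underside.
- grey_jar: Bystander, to be left alone: loose closed grey jar with a white cap, 56 mm diameter, 85 mm high, standing. Origin at its underside.
- dropper: Bystander, to be left alone: loose small white bottle, 38 mm diameter, 80 mm high, standing. Origin at its underside.
- tape: Bystander, to be left alone: loose roll of pale masking tape lying flat, 84 mm outside diameter, 24 mm high. Origin at its underside.
- screwdriver: Bystander, to be left alone: loose screwdriver with a red handle lying on the table, about 200 mm long. Origin at its underside.
- brush: Bystander, to be left alone: loose brush with a pale wooden handle lying on the table, about 200 mm long. Origin at its underside.
There are look-alikes about, which are no part of the job. There is more than one size of the board; the one meant has the size given above.

How it is judged (in metres and radians):
At the end, for the whole second after the job is handed in: The board lies flat on the table, at rest, its centre 80 mm (-4 / +3.5 mm) from the inner face of each bar and its sides parallel to the bars within 0.035 rad (2 degrees); the teapot stands upright on it within 20 mm of its centre (x of board in the frame of stop_corner between 0.076 and 0.0835 m and y of board in the frame of stop_corner between 0.076 and 0.0835 m and (angle between the x axis of board and the x axis of stop_corner, either way round below 0.035 rad or angle between the x axis of board and the y axis of stop_corner, either way round below 0.035 rad) and height (world z) of board below 0.004 m and angle between board's own z axis and vertical below 0.03 rad and linear speed of each of board, teapot below 0.01 m/s and horizontal distance between teapot and board below 0.02 m and z of teapot in the frame of board between 0.025 and 0.034 m and angle between teapot's own z axis and vertical below 0.1 rad); the robot touches nothing.
It fails at once if the board is lifted or tipped (more than 6 mm or 0.08 rad) (height (world z) of board above 0.006 m or angle between board's own z axis and vertical above 0.08 rad).
It fails at once if the robot touches the teapot (contact force between any of the fingers, the arm and teapot above 0.3 N).
It fails at once if the teapot tips, or slides more than 20 mm off the middle of the board (angle between teapot's own z axis and vertical above 0.15 rad or horizontal distance between teapot and board above 0.02 m).
It fails at once if the board is pushed roughly (over 40 N on the stop) (contact force between board and stop above 40 N).
It fails at once if a bystander is moved more than 15 mm (distance of any of white_jar, grey_jar, dropper, tape, screwdriver, brush from where it was at the start of the episode above 0.015 m).
It also fails if it takes over 56 s, if anything falls off the work surface, if the arm or the gripper's body presses on something with over 40 N, if the wrist force passes 120 N, or if a joint passes its speed limit or range.

## Working session

There is one attempt and no reset: what is moved stays moved. The work goes in short steps, Python scripts to look and compute and a shell command to move; the robot and the scene stay as the last step left them, time stands still between calls to the robot, and variables do not carry over. Pictures are saved under pics/ and viewed, at most 10 in all, crops included, and the job is handed in when it is done.

```bash
mkdir -p pics; ls
cat > h.py <<'E'
import numpy as np, cv2
from workcell import ctrl
from scipy.spatial.transform import Rotation as R
def att(i):
    a=np.array(i["attitude"],float)
    return a if a.shape==(3,3) else R.from_rotvec(a).as_matrix()
def cloud(d,i):
    K=np.array(i["intrinsics"]);v,u=np.mgrid[0:400,0:640]
    p=np.stack([(u-K[0,2])/K[0,0]*d,-(v-K[1,2])/K[1,1]*d,-d],-1)
    return p@att(i).T+np.array(i["origin"])
def proj(P,i):
    K=np.array(i["intrinsics"]);c=(np.atleast_2d(P)-np.array(i["origin"]))@att(i)
    return np.stack([K[0,0]*c[:,0]/-c[:,2]+K[0,2],K[1,1]*-c[:,1]/-c[:,2]+K[1,2]],-1)
E
python3 - <<'E'
from h import *
print({k:np.round(v,3) for k,v in ctrl.sense().items()}, ctrl.nose_length)
ims=[]
for c in ("scene","side"):
    i=ctrl.camera_info(c);print(c,i)
    p,d=ctrl.capture(c);np.save(c+"_d.npy",d);cv2.imwrite(f"pics/{c}.png",p[:,:,::-1])
    X=cloud(d,i)
    for t in ("board","teapot","stop","white_jar","grey_jar","dropper","tape","screwdriver","brush"):
        for r in ctrl.trace(c,t)[:3]:
            m=r["mask"]&(d>0);q=X[m]
            print(t,round(r["score"],2),np.round(r["box"]),m.sum(),np.round(np.median(q,0)) if len(q) else None,np.round(np.percentile(q,[2,98],axis=0)).tolist() if len(q) else None)
    for t in("stop_corner","board","teapot"):
        print(t,[(round(r["score"],2),r["position"]) for r in ctrl.mark_of(c,t)[:3]])
E
```

```text
pics
{'clock': np.float64(0.0), 'joint_positions': array([-1.251,  0.343,  1.525,  0.   ,  1.275, -0.146]), 'joint_velocities': array([-0.002,  0.001,  0.002, -0.   ,  0.001,  0.   ]), 'tau': array([-4.0000e-03, -4.3126e+01, -2.4422e+01,  7.1000e-02,  5.6000e-02,
       -0.0000e+00]), 'position': array([ 235.7  , -468.685,  243.045]), 'eef_rot': array([-3.055, -0.725,  0.   ]), 'force': array([0.28 , 1.116, 0.319]), 'torque': array([-0.008, -0.07 ,  0.043]), 'grasp_force': np.float64(0.0), 'width': np.float64(0.998)} 17.0
scene {'intrinsics': array([[392.03121143,   0.        , 313.23784112],
       [  0.        , 392.03121143, 195.14788695],
       [  0.        ,   0.        ,   1.        ]]), 'origin': array([1251.87542056, -315.9964121 ,  822.00741321]), 'attitude': array([0.75697905, 0.45790194, 1.07211859])}
board 0.78 [123. 154. 207. 221.] 3605 [ 249. -330.   38.] [[120.0, -425.0, 4.0], [324.0, -226.0, 42.0]]
board 0.6 [308. 117. 372. 159.] 2268 [227. 286.  37.] [[91.0, 174.0, 4.0], [321.0, 402.0, 41.0]]
board 0.56 [285. 188. 363. 252.] 2206 [577.  50.  29.] [[470.0, -18.0, 0.0
[... 2276 characters left out ...]
387.0, 264.0, -1.0], [434.0, 325.0, 80.0]]
grey_jar 0.68 [354. 153. 370. 186.] 492 [ 430. -191.   51.] [[409.0, -229.0, 3.0], [458.0, -182.0, 86.0]]
dropper 0.8 [298. 257. 319. 292.] 527 [401. 317.  45.] [[388.0, 300.0, 5.0], [423.0, 325.0, 80.0]]
tape 0.65 [192. 242. 232. 271.] 792 [637. 307.  19.] [[600.0, 264.0, 1.0], [676.0, 342.0, 26.0]]
screwdriver 0.81 [297. 163. 332. 171.] 208 [ 588. -208.   18.] [[547.0, -223.0, 5.0], [637.0, -195.0, 27.0]]
brush 0.92 [162. 271. 253. 305.] 1322 [612. 406.  17.] [[500.0, 387.0, 3.0], [692.0, 426.0, 21.0]]
stop_corner [(0.75, [359.0, 201.8])]
board [(0.74, [306.9, 291.0]), (0.71, [294.0, 220.2])]
teapot [(0.81, [292.6, 210.8]), (0.55, [356.8, 200.6])]
```

```bash
cat >> h.py <<'E'
from scipy.optimize import least_squares
def segs(X,zlo,zhi,box):
    P=X.reshape(-1,3);m=(P[:,2]>zlo)&(P[:,2]<zhi)&(P[:,0]>box[0])&(P[:,0]<box[1])&(P[:,1]>box[2])&(P[:,1]<box[3])
    return P[m]
def fitsq(Q,h=80):
    # hard-edged square: robust soft extents in rotated frame
    best=None
    for a in np.radians(np.arange(-45,45,.25)):
        c,s=np.cos(a),np.sin(a);U=Q[:,:2]@np.array([[c,-s],[s,c]])
        lo,hi=np.percentile(U,.7,axis=0),np.percentile(U,99.3,axis=0);A=np.prod(hi-lo)
        if best is None or A<best[0]: best=(A,np.degrees(a),hi-lo,(lo+hi)/2@np.array([[c,s],[-s,c]]))
    return best
E
python3 - <<'E'
from h import *
B={}
for c in("scene","side"):
    i=ctrl.camera_info(c);X=cloud(np.load(c+"_d.npy"),i);B[c]=X
    q=segs(X,26,34,(440,660,-40,190));print(c,len(q),fitsq(q))
    s=segs(X,19,25,(370,660,-140,170))
    r=cv2.minAreaRect(s[:,:2].astype(np.float32));print("stop",len(s),r)
# top view map
img=np.zeros((600,600,3),np.uint8)
for k,c in enumerate(("scene","side")):
    P=B[c].reshape(-1,3)
    for lo,hi,col in((-5,12,(60,40,40)),(12,26,(0,255,255)),(26,35,(0,200,0)),(35,120,(0,0,255))):
        Q=P[(P[:,2]>lo)&(P[:,2]<hi)];u=np.round((Q[:,1]*-1+200)*1.2).astype(int)+60;v=np.round((820-Q[:,0])*1.2).astype(int)
        m=(u>=0)&(u<600)&(v>=0)&(v<600);img[v[m],u[m]]=col if k==0 else tuple(int(x*.7) for x in col)
cv2.imwrite("pics/top.png",img)
a=cv2.imread("pics/scene.png")[110:310,130:480];cv2.imwrite("pics/scene_c.png",cv2.resize(a,None,fx=2.2,fy=2.2))
E
```

```text
scene 1696 (np.float64(25153.066841189928), np.float64(17.0), array([158.58649689, 158.60787227]), array([547.20952718,  72.70776206]))
stop 903 ((511.87994384765625, 32.10661315917969), (265.573974609375, 264.8573303222656), 1.074764370918274)
side 1561 (np.float64(25006.74798226299), np.float64(16.0), array([157.77261718, 158.4986573 ]), array([543.35097405,  77.43889551]))
stop 914 ((507.34234619140625, 33.74549865722656), (261.75750732421875, 267.4213562011719), 1.7989710569381714)
```

View pics/top.png

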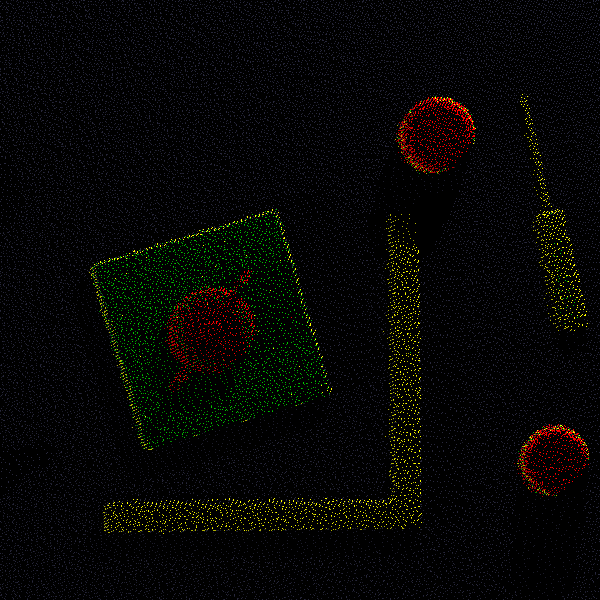

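View pics/scene_c.png

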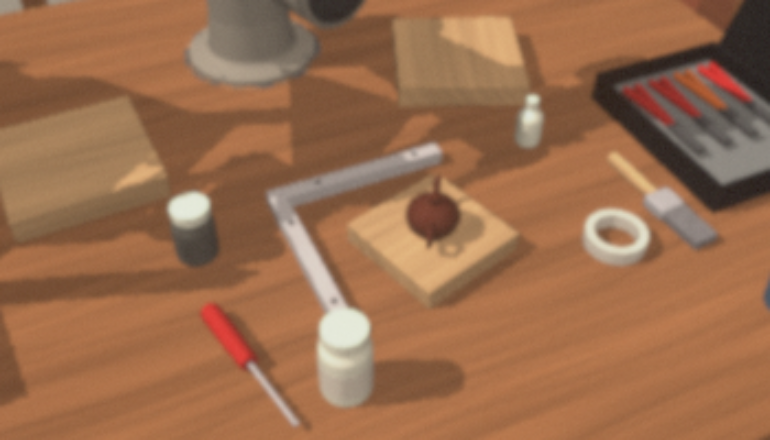

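```bash
cat >> h.py <<'E'
def fitstop(X):
    s=segs(X,18.5,26,(370,665,-140,185))[:,:2]
    def f(p):
        c,sn=np.cos(p[2]),np.sin(p[2]);U=(s-p[:2])@np.array([[c,-sn],[sn,c]])
        dx=np.hypot(np.maximum(0,np.abs(U[:,0]-109)-131),np.maximum(0,np.abs(U[:,1]+11)-11))
        dy=np.hypot(np.maximum(0,np.abs(U[:,1]-109)-131),np.maximum(0,np.abs(U[:,0]+11)-11))
        # capped mean distance plus pull toward the rects' middle lines balances both edges
        return np.minimum(np.minimum(dx,dy),8)
    best=None
    for t in (0,.02,-.02):
        from scipy.optimize import minimize
        r=minimize(lambda p:(f(p)**2).mean(),[401,-77,t],method="Nelder-Mead",options=dict(initial_simplex=np.array([401,-77,t])+np.array([[0,0,0],[5,0,0],[0,5,0],[0,0,.02]])))
        if best is None or r.fun<best.fun: best=r
    return best.x,best.fun
def rel(b,st):
    c,s=np.cos(st[2]),np.sin(st[2]);return (np.asarray(b)-st[:2])@np.array([[c,-s],[s,c]])
E
cat > meas.py <<'E'
from h import *
for c in("scene","side"):
    i=ctrl.camera_info(c);p,d=ctrl.capture(c);cv2.imwrite(f"pics/{c}_now.png",p[:,:,::-1]);X=cloud(d,i)
    q=segs(X,27,34,(385,660,-90,190));A,a,sz,b=fitsq(q);st,e=fitstop(X)
    t=segs(X,45,82,(b[0]-75,b[0]+75,b[1]-75,b[1]+75));tr=segs(X,83,92,(b[0]-60,b[0]+60,b[1]-60,b[1]+60))
    print(c,"board",b.round(1),a,sz.round(1),"stop",st.round(3),round(e,2),"rel",rel(b,st).round(1),"ang",round(a-np.degrees(st[2]),2),"knob",len(tr),tr[:,:2].mean(0).round(1) if len(tr) else "")
E
python3 meas.py; python3 -c "
from h import *
s=ctrl.sense();print(s['clock'],R.from_rotvec(s['eef_rot']).as_matrix().round(3))"
```

```text
scene board [547.5  72.7] 16.25 [157.9 158.3] stop [ 4.03936e+02 -7.85420e+01  8.00000e-03] 10.0 rel [144.7 150.1] ang 15.8 knob 16 [547.5  71.4]
side board [543.5  77.3] 17.0 [157.8 157.6] stop [ 4.01773e+02 -7.63400e+01  1.40000e-02] 10.57 rel [143.9 151.7] ang 16.2 knob 19 [543.1  77.6]
1.4 [[ 0.893  0.449  0.   ]
 [ 0.449 -0.893 -0.   ]
 [-0.     0.    -1.   ]]
```

```bash
python3 -m pendant '[{"x":6.3,"y":-2.9,"z":0.8,"az":5},{"x":12.6,"y":-5.8,"z":1.6,"az":10},{"x":19,"y":-8.6,"z":2.4,"az":15},{"x":25.2,"y":-11.5,"z":3.2,"az":20},{"x":31.6,"y":-14.4,"z":4,"az":26}]'
cat > st.py <<'E'
from h import *
import sys
s=ctrl.sense();M=R.from_rotvec(s['eef_rot']).as_matrix();p=s['position']
print(round(s['clock'],2),p.round(1),"yaw",round(np.degrees(np.arctan2(M[1,0],M[0,0])),2),"F",s['force'].round(1))
if len(sys.argv)>1: print("to go (cm, tool)",(M.T@(np.array(list(map(float,sys.argv[1:4])))-p)/10).round(2))
E
python3 st.py 673 73 31
```

```text
1.4 [ 235.8 -469.1  243.7] yaw 26.69 F [-0.4 -0.3 -0.2]
to go (cm, tool) [ 63.41 -28.8   21.27]schema error: expected keys ax, ay, az, x, y, z, hand
```

```bash
python3 -m pendant '[{"ax":0,"ay":0,"az":5,"x":5.6,"y":-2.6,"z":0.8,"hand":1},{"ax":0,"ay":0,"az":10,"x":11.2,"y":-5.1,"z":1.6,"hand":1},{"ax":0,"ay":0,"az":15,"x":16.8,"y":-7.6,"z":2.4,"hand":1},{"ax":0,"ay":0,"az":20,"x":22.4,"y":-10.2,"z":3.2,"hand":1},{"ax":0,"ay":0,"az":26,"x":28,"y":-12.7,"z":4,"hand":1}]'; 
python3 st.py 673 73 110
```

```text
clock: 2.02
position: [430.0, -228.3, 203.7]
eef_rot: [3.141, 0.013, 0.001]
force: [0.2, -0.8, -0.1]
width: 1.003
grasp_force: 0.0
2.02 [ 430.  -228.3  203.7] yaw 0.49 F [ 0.2 -0.8 -0.1]
to go (cm, tool) [ 24.54 -29.93   9.37]
```

```bash
python3 -m pendant '[{"ax":0,"ay":0,"az":0,"x":3.5,"y":-4.3,"z":0,"hand":1},{"ax":0,"ay":0,"az":0,"x":7,"y":-8.6,"z":0,"hand":1},{"ax":0,"ay":0,"az":0,"x":10.5,"y":-12.9,"z":0,"hand":1},{"ax":0,"ay":0,"az":0,"x":14,"y":-17.2,"z":0,"hand":1},{"ax":0,"ay":0,"az":0,"x":17.5,"y":-21.4,"z":0,"hand":1}]'
python3 -m pendant '[{"ax":0,"ay":0,"az":0,"x":3.5,"y":-4.3,"z":0,"hand":1},{"ax":0,"ay":0,"az":0,"x":7,"y":-8.5,"z":1,"hand":1},{"ax":0,"ay":0,"az":0,"x":7,"y":-8.5,"z":5,"hand":1},{"ax":0,"ay":0,"az":0,"x":7,"y":-8.5,"z":9,"hand":1},{"ax":0,"ay":0,"az":0,"x":7,"y":-8.5,"z":9.4,"hand":1}]'
python3 st.py 673 73 31
```

```text
clock: 2.65
position: [602.4, -12.1, 203.8]
eef_rot: [3.141, 0.019, 0.0]
force: [0.9, -0.3, 0.8]
width: 0.999
grasp_force: 0.0
clock: 3.28
position: [668.3, 72.2, 106.2]
eef_rot: [3.141, 0.019, -0.011]
force: [-0.4, 0.7, 1.3]
width: 1.001
grasp_force: 0.0
3.27 [668.3  72.2 106.2] yaw 0.7 F [-0.4  0.7  1.3]
to go (cm, tool) [ 0.52 -0.07  7.52]
```

```bash
python3 -m pendant '[{"ax":0,"ay":0,"az":0,"x":0.3,"y":0,"z":2.5,"hand":1},{"ax":0,"ay":0,"az":0,"x":0.5,"y":0,"z":5,"hand":1},{"ax":0,"ay":0,"az":0,"x":0.5,"y":0,"z":7,"hand":1},{"ax":0,"ay":0,"az":0,"x":0.5,"y":0,"z":7.5,"hand":1},{"ax":0,"ay":0,"az":0,"x":0.5,"y":0,"z":7.5,"hand":1}]'
python3 st.py 640 73 31; python3 meas.py; python3 -c "
import cv2
a=cv2.imread('pics/scene_now.png')[110:310,200:460];b=cv2.imread('pics/side_now.png')[110:310,180:440]
cv2.imwrite('pics/v1.png',cv2.resize(cv2.vconcat([a,b]),None,fx=1.5,fy=1.5))"
```

```text
clock: 3.9
position: [675.7, 72.1, 35.3]
eef_rot: [3.141, 0.019, 0.001]
force: [0.0, -0.3, 0.1]
width: 0.999
grasp_force: 0.0
3.9 [675.7  72.1  35.3] yaw 0.68 F [ 0.  -0.3  0.1]
to go (cm, tool) [-3.57 -0.14  0.43]
scene board [542.2  70.2] 15.75 [148.  157.2] stop [ 4.04288e+02 -7.85140e+01  8.00000e-03] 4.6 rel [139.1 147.6] ang 15.3 knob 18 [547.8  71.6]
side board [543.7  77. ] 16.75 [157.6 158.2] stop [ 4.01202e+02 -7.55060e+01  8.00000e-03] 10.82 rel [143.8 151.3] ang 16.27 knob 18 [543.2  76.9]
```

View pics/v1.png

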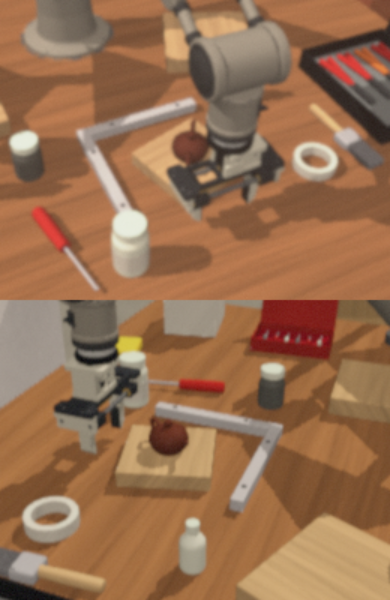

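```bash
python3 -m pendant '[{"ax":0,"ay":0,"az":0,"x":-0.6,"y":0,"z":0.4,"hand":1},{"ax":0,"ay":0,"az":0,"x":-1.1,"y":0,"z":0.4,"hand":1},{"ax":0,"ay":0,"az":0,"x":-1.6,"y":0,"z":0.4,"hand":1},{"ax":0,"ay":0,"az":0,"x":-2.0,"y":0,"z":0.4,"hand":1},{"ax":0,"ay":0,"az":0,"x":-2.4,"y":0,"z":0.4,"hand":1}]'
python3 -m pendant '[{"ax":0,"ay":0,"az":0,"x":-0.4,"y":0,"z":0,"hand":1},{"ax":0,"ay":0,"az":0,"x":-0.8,"y":0,"z":0,"hand":1},{"ax":0,"ay":0,"az":0,"x":-1.2,"y":0,"z":0,"hand":1},{"ax":0,"ay":0,"az":0,"x":-1.6,"y":0,"z":0,"hand":1},{"ax":0,"ay":0,"az":0,"x":-2,"y":0,"z":0,"hand":1}]'
python3 -m pendant '[{"ax":0,"ay":0,"az":0,"x":-0.4,"y":0,"z":0,"hand":1},{"ax":0,"ay":0,"az":0,"x":-0.8,"y":0,"z":0,"hand":1},{"ax":0,"ay":0,"az":0,"x":-1.2,"y":0,"z":0,"hand":1},{"ax":0,"ay":0,"az":0,"x":-1.6,"y":0,"z":0,"hand":1},{"ax":0,"ay":0,"az":0,"x":-2,"y":0,"z":0,"hand":1}]'
python3 st.py; python3 meas.py
```

```text
clock: 4.62
position: [651.8, 71.7, 31.0]
eef_rot: [3.141, 0.019, 0.003]
force: [2.4, -2.3, -1.3]
width: 1.0
grasp_force: 1.2
clock: 5.25
position: [631.3, 71.5, 30.9]
eef_rot: [3.141, 0.019, 0.001]
force: [2.9, -0.9, 1.0]
width: 1.001
grasp_force: 1.5
clock: 5.88
position: [611.2, 71.3, 30.8]
eef_rot: [3.141, 0.019, 0.001]
force: [3.4, -1.5, 0.7]
width: 0.998
grasp_force: 1.7
5.88 [611.2  71.3  30.8] yaw 0.69 F [ 3.4 -1.5  0.7]
scene board [528.6  67.3] 2.25 [191.8 126.1] stop [ 4.04099e+02 -7.86420e+01  8.00000e-03] 6.86 rel [125.6 145. ] ang 1.79 knob 8 [521.8  75.6]
side board [521.1  92.1] 7.250000000000001 [180.7 159.8] stop [ 4.0187e+02 -7.6236e+01  1.4000e-02] 13.08 rel [121.5 166.7] ang 6.46 knob 38 [536.7 109.9]
```

```bash
python3 -m pendant '[{"ax":0,"ay":0,"az":0,"x":-0.4,"y":0,"z":0,"hand":1},{"ax":0,"ay":0,"az":0,"x":-0.8,"y":0,"z":0,"hand":1},{"ax":0,"ay":0,"az":0,"x":-1.2,"y":0,"z":0,"hand":1},{"ax":0,"ay":0,"az":0,"x":-1.6,"y":0,"z":0,"hand":1},{"ax":0,"ay":0,"az":0,"x":-2,"y":0,"z":0,"hand":1}]'
python3 -m pendant '[{"ax":0,"ay":0,"az":0,"x":-0.2,"y":0,"z":0,"hand":1},{"ax":0,"ay":0,"az":0,"x":-0.4,"y":0,"z":0,"hand":1},{"ax":0,"ay":0,"az":0,"x":-0.6,"y":0,"z":0,"hand":1},{"ax":0,"ay":0,"az":0,"x":-0.8,"y":0,"z":0,"hand":1},{"ax":0,"ay":0,"az":0,"x":-0.9,"y":0,"z":0,"hand":1}]'
python3 st.py; python3 meas.py; python3 -c "
import cv2
a=cv2.imread('pics/scene_now.png')[140:300,220:420];b=cv2.imread('pics/side_now.png')[140:300,220:420]
cv2.imwrite('pics/v2.png',cv2.resize(cv2.hconcat([a,b]),None,fx=2,fy=2))"
```

```text
clock: 6.6
position: [591.1, 71.1, 30.7]
eef_rot: [3.141, 0.019, 0.0]
force: [3.5, -1.7, 1.8]
width: 0.999
grasp_force: 1.7
clock: 7.22
position: [582.2, 71.0, 30.7]
eef_rot: [3.141, 0.019, -0.0]
force: [3.4, -2.2, 1.2]
width: 1.001
grasp_force: 1.8
7.22 [582.2  71.   30.7] yaw 0.69 F [ 3.4 -2.2  1.2]
scene board [505.7  76. ] -3.0000000000000004 [185.5 126.8] stop [ 4.04332e+02 -7.88800e+01  1.00000e-02] 7.42 rel [103.  153.8] ang -3.59 knob 4 [559.2  38.3]
side board [497.2 101.1] 0.0 [171.3 158.2] stop [ 4.01741e+02 -7.55490e+01  1.30000e-02] 13.97 rel [ 97.6 175.4] ang -0.72 knob 58 [526.9 126.9]
```

View pics/v2.png

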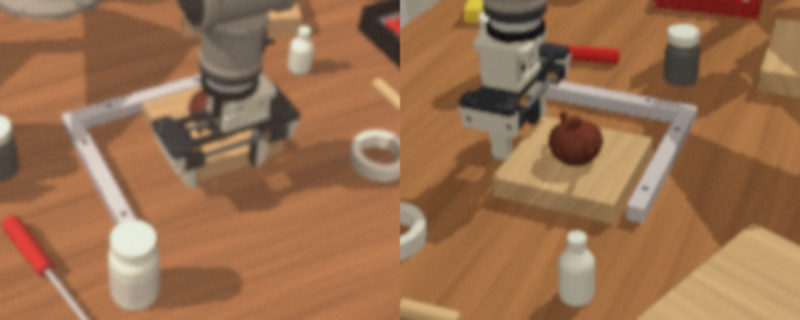

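```bash
python3 -m pendant '[{"ax":0,"ay":0,"az":0,"x":-0.15,"y":0,"z":0,"hand":1},{"ax":0,"ay":0,"az":0,"x":-0.3,"y":0,"z":0,"hand":1},{"ax":0,"ay":0,"az":0,"x":-0.45,"y":0,"z":0,"hand":1},{"ax":0,"ay":0,"az":0,"x":-0.6,"y":0,"z":0,"hand":1},{"ax":0,"ay":0,"az":0,"x":-0.7,"y":0,"z":0,"hand":1}]'
python3 -m pendant '[{"ax":0,"ay":0,"az":0,"x":-0.05,"y":0,"z":0,"hand":1},{"ax":0,"ay":0,"az":0,"x":-0.1,"y":0,"z":0,"hand":1},{"ax":0,"ay":0,"az":0,"x":-0.15,"y":0,"z":0,"hand":1},{"ax":0,"ay":0,"az":0,"x":-0.15,"y":0,"z":0,"hand":1}]'
```

```text
clock: 7.95
position: [575.2, 71.0, 30.7]
eef_rot: [-3.141, -0.019, 0.0]
force: [4.0, 1.2, 1.1]
width: 1.001
grasp_force: 1.8
clock: 8.45
position: [573.8, 70.9, 30.7]
eef_rot: [3.141, 0.019, -0.0]
force: [3.4, -0.1, 0.6]
width: 1.003
grasp_force: 1.7
```

```bash
python3 -m pendant '[{"ax":0,"ay":0,"az":0,"x":-0.05,"y":0,"z":0,"hand":1},{"ax":0,"ay":0,"az":0,"x":-0.1,"y":0,"z":0,"hand":1},{"ax":0,"ay":0,"az":0,"x":-0.1,"y":0,"z":0,"hand":1}]'
python3 -m pendant '[{"ax":0,"ay":0,"az":0,"x":-0.05,"y":0,"z":0,"hand":1},{"ax":0,"ay":0,"az":0,"x":-0.05,"y":0,"z":0,"hand":1}]'
python3 -c "
from h import *
i=ctrl.camera_info('side');p,d=ctrl.capture('side');cv2.imwrite('pics/v3.png',cv2.resize(p[150:260,230:400,::-1],None,fx=4,fy=4,interpolation=cv2.INTER_CUBIC))"
```

```text
clock: 8.82
position: [572.8, 70.9, 30.7]
eef_rot: [3.141, 0.019, -0.0]
force: [3.0, 0.1, 0.6]
width: 1.001
grasp_force: 1.7
clock: 9.07
position: [572.3, 70.8, 30.7]
eef_rot: [3.141, 0.019, -0.0]
force: [3.1, -1.2, 0.9]
width: 1.0
grasp_force: 1.7
```

View pics/v3.png

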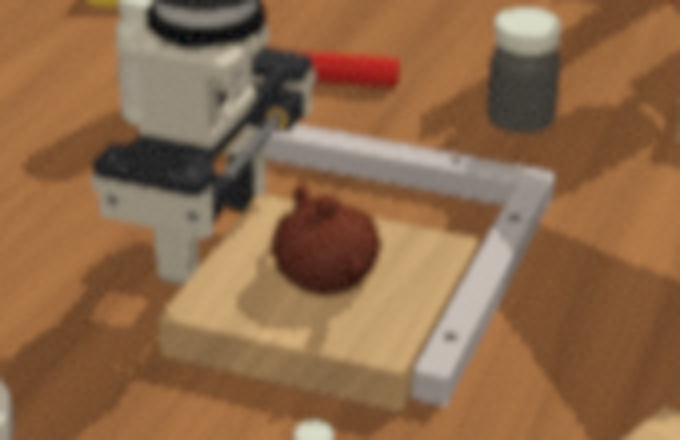

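```bash
python3 -m pendant '[{"ax":0,"ay":0,"az":0,"x":-0.05,"y":0,"z":0,"hand":1},{"ax":0,"ay":0,"az":0,"x":-0.05,"y":0,"z":0,"hand":1}]'
python3 -m pendant '[{"ax":0,"ay":0,"az":0,"x":-0.05,"y":0,"z":0,"hand":1},{"ax":0,"ay":0,"az":0,"x":-0.05,"y":0,"z":0,"hand":1}]'
```

```text
clock: 9.38
position: [571.8, 70.9, 30.7]
eef_rot: [3.141, 0.019, -0.0]
force: [3.7, -0.6, -0.6]
width: 1.001
grasp_force: 1.7
clock: 9.62
position: [571.3, 70.9, 30.7]
eef_rot: [3.141, 0.019, -0.0]
force: [2.9, -0.7, 0.6]
width: 1.005
grasp_force: 1.7
```

```bash
python3 -m pendant '[{"ax":0,"ay":0,"az":0,"x":-0.05,"y":0,"z":0,"hand":1},{"ax":0,"ay":0,"az":0,"x":-0.05,"y":0,"z":0,"hand":1}]'|grep -E "pos|^force"
python3 -m pendant '[{"ax":0,"ay":0,"az":0,"x":-0.05,"y":0,"z":0,"hand":1},{"ax":0,"ay":0,"az":0,"x":-0.05,"y":0,"z":0,"hand":1}]'|grep -E "pos|^force"
```

```text
position: [571.1, 70.8, 30.7]
force: [5.2, -0.7, -1.0]
position: [571.1, 70.7, 30.7]
force: [5.9, 0.1, -1.8]
```

```bash
python3 -m pendant '[{"ax":0,"ay":0,"az":0,"x":-0.05,"y":0,"z":0,"hand":1},{"ax":0,"ay":0,"az":0,"x":-0.05,"y":0,"z":0,"hand":1},{"ax":0,"ay":0,"az":0,"x":0.4,"y":0,"z":0,"hand":1},{"ax":0,"ay":0,"az":0,"x":1.5,"y":0,"z":0,"hand":1},{"ax":0,"ay":0,"az":0,"x":3,"y":0,"z":-0.5,"hand":1}]'
python3 -m pendant '[{"ax":0,"ay":0,"az":0,"x":1,"y":0,"z":-4,"hand":1},{"ax":0,"ay":0,"az":0,"x":1,"y":-1,"z":-9,"hand":1},{"ax":0,"ay":0,"az":0,"x":1,"y":-5,"z":-13,"hand":1},{"ax":0,"ay":0,"az":0,"x":1,"y":-10,"z":-15,"hand":1},{"ax":0,"ay":0,"az":0,"x":1,"y":-15,"z":-15,"hand":1}]'
python3 st.py; python3 meas.py; python3 -c "
from h import *
print(ctrl.sense()['joint_positions'].round(2))"
```

```text
clock: 10.75
position: [599.9, 71.3, 35.1]
eef_rot: [3.141, 0.019, -0.005]
force: [0.1, -0.8, 0.3]
width: 1.002
grasp_force: 0.0
clock: 11.38
position: [609.3, 222.9, 188.1]
eef_rot: [-3.141, -0.018, -0.005]
force: [1.2, 0.2, -0.0]
width: 1.001
grasp_force: 0.0
11.38 [609.3 222.9 188.1] yaw 0.67 F [ 1.2  0.2 -0. ]
scene board [483.2  97.1] 0.25 [158.9 157.7] stop [ 4.04594e+02 -7.91330e+01  1.30000e-02] 10.14 rel [ 80.9 175.2] ang -0.49 knob 17 [482.2  97.5]
side board [479.1 101.5] 1.0 [157.6 157.4] stop [ 4.01873e+02 -7.57850e+01  1.00000e-02] 10.4 rel [ 78.9 176.5] ang 0.44 knob 22 [478.5 100.9]
[0.24 0.61 1.24 0.   1.29 1.79]
```

```bash
python3 -m pendant '[{"ax":0,"ay":0,"az":-10,"x":-2.5,"y":0,"z":0,"hand":1},{"ax":0,"ay":0,"az":-20,"x":-5,"y":0,"z":0,"hand":1},{"ax":0,"ay":0,"az":-30,"x":-7.5,"y":0,"z":0,"hand":1},{"ax":0,"ay":0,"az":-40,"x":-10,"y":0.5,"z":0,"hand":1},{"ax":0,"ay":0,"az":-50,"x":-12.6,"y":1,"z":0,"hand":1}]'
python3 -m pendant '[{"ax":0,"ay":0,"az":-10,"x":0,"y":0,"z":2,"hand":1},{"ax":0,"ay":0,"az":-20,"x":0,"y":0,"z":4,"hand":1},{"ax":0,"ay":0,"az":-30,"x":0,"y":0,"z":6,"hand":1},{"ax":0,"ay":0,"az":-40,"x":0,"y":0,"z":7,"hand":1},{"ax":0,"ay":0,"az":-40,"x":0,"y":0,"z":7,"hand":1}]'
python3 st.py 483 212 31
```

```text
clock: 12.1
position: [481.6, 209.1, 185.3]
eef_rot: [2.835, 1.353, -0.003]
force: [0.4, -0.2, 0.3]
width: 1.003
grasp_force: 0.0
clock: 12.72
position: [482.0, 209.2, 114.7]
eef_rot: [-2.209, -2.232, 0.005]
force: [0.7, 0.0, 0.4]
width: 1.002
grasp_force: 0.0
12.72 [482.  209.2 114.7] yaw 90.59 F [0.7 0.  0.4]
to go (cm, tool) [0.29 0.13 8.37]
```

```bash
python3 -m pendant '[{"ax":0,"ay":0,"az":0,"x":0.3,"y":0,"z":3,"hand":1},{"ax":0,"ay":0,"az":0,"x":0.3,"y":0,"z":6,"hand":1},{"ax":0,"ay":0,"az":0,"x":0.3,"y":0,"z":8,"hand":1},{"ax":0,"ay":0,"az":0,"x":0.3,"y":0,"z":8.4,"hand":1},{"ax":0,"ay":0,"az":0,"x":0,"y":0,"z":8.4,"hand":1}]' | grep -E "pos|^force"
python3 -m pendant '[{"ax":0,"ay":0,"az":0,"x":-0.5,"y":0,"z":0,"hand":1},{"ax":0,"ay":0,"az":0,"x":-1,"y":0,"z":0,"hand":1},{"ax":0,"ay":0,"az":0,"x":-1.5,"y":0,"z":0,"hand":1},{"ax":0,"ay":0,"az":0,"x":-1.9,"y":0,"z":0,"hand":1},{"ax":0,"ay":0,"az":0,"x":-2.3,"y":0,"z":0,"hand":1}]' | grep -E "pos|^force"
python3 -m pendant '[{"ax":0,"ay":0,"az":0,"x":-0.4,"y":0,"z":0,"hand":1},{"ax":0,"ay":0,"az":0,"x":-0.8,"y":0,"z":0,"hand":1},{"ax":0,"ay":0,"az":0,"x":-1.2,"y":0,"z":0,"hand":1},{"ax":0,"ay":0,"az":0,"x":-1.6,"y":0,"z":0,"hand":1},{"ax":0,"ay":0,"az":0,"x":-2,"y":0,"z":0,"hand":1}]'| grep -E "pos|^force"
python3 st.py
```

```text
position: [483.1, 209.8, 32.2]
force: [-0.3, 0.8, 0.9]
position: [483.1, 186.9, 31.8]
force: [-0.1, 4.6, 0.8]
position: [483.3, 166.7, 31.8]
force: [0.2, 4.5, 2.9]
14.6 [483.3 166.7  31.8] yaw 90.69 F [0.2 4.5 2.9]
```

Pushing steadily at about 4 N; continue to just short of the bar.

```bash
python3 -m pendant '[{"ax":0,"ay":0,"az":0,"x":-0.4,"y":0,"z":0,"hand":1},{"ax":0,"ay":0,"az":0,"x":-0.8,"y":0,"z":0,"hand":1},{"ax":0,"ay":0,"az":0,"x":-1.2,"y":0,"z":0,"hand":1},{"ax":0,"ay":0,"az":0,"x":-1.6,"y":0,"z":0,"hand":1},{"ax":0,"ay":0,"az":0,"x":-2,"y":0,"z":0,"hand":1}]' | grep -E "pos|^force"
python3 -m pendant '[{"ax":0,"ay":0,"az":0,"x":-0.4,"y":0,"z":0,"hand":1},{"ax":0,"ay":0,"az":0,"x":-0.8,"y":0,"z":0,"hand":1},{"ax":0,"ay":0,"az":0,"x":-1.2,"y":0,"z":0,"hand":1},{"ax":0,"ay":0,"az":0,"x":-1.6,"y":0,"z":0,"hand":1},{"ax":0,"ay":0,"az":0,"x":-2,"y":0,"z":0,"hand":1}]'| grep -E "pos|^force"
python3 -m pendant '[{"ax":0,"ay":0,"az":0,"x":-0.4,"y":0,"z":0,"hand":1},{"ax":0,"ay":0,"az":0,"x":-0.8,"y":0,"z":0,"hand":1},{"ax":0,"ay":0,"az":0,"x":-1.2,"y":0,"z":0,"hand":1},{"ax":0,"ay":0,"az":0,"x":-1.6,"y":0,"z":0,"hand":1},{"ax":0,"ay":0,"az":0,"x":-2,"y":0,"z":0,"hand":1}]'| grep -E "pos|^force"
python3 -m pendant '[{"ax":0,"ay":0,"az":0,"x":-0.2,"y":0,"z":0,"hand":1},{"ax":0,"ay":0,"az":0,"x":-0.4,"y":0,"z":0,"hand":1},{"ax":0,"ay":0,"az":0,"x":-0.6,"y":0,"z":0,"hand":1},{"ax":0,"ay":0,"az":0,"x":-0.7,"y":0,"z":0,"hand":1},{"ax":0,"ay":0,"az":0,"x":-0.8,"y":0,"z":0,"hand":1}]'| grep -E "pos|^force"
python3 -c "
from h import *
i=ctrl.camera_info('side');p,d=ctrl.capture('side');p2,_=ctrl.capture('scene')
cv2.imwrite('pics/v4.png',cv2.resize(cv2.hconcat([p[150:260,260:400,::-1],p2[150:260,230:370,::-1]]),None,fx=2.8,fy=2.8,interpolation=cv2.INTER_CUBIC))"
```

```text
position: [483.6, 146.6, 31.8]
force: [0.3, 4.4, 3.5]
position: [483.8, 126.6, 31.8]
force: [-0.8, 6.4, 3.3]
position: [483.9, 106.6, 31.8]
force: [0.1, 5.4, 3.0]
position: [484.0, 98.8, 31.8]
force: [0.5, 5.1, 4.1]
```

View pics/v4.png

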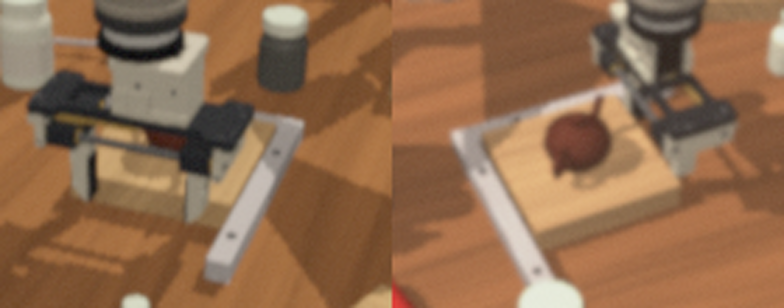

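```bash
python3 -m pendant '[{"ax":0,"ay":0,"az":0,"x":-0.1,"y":0,"z":0,"hand":1},{"ax":0,"ay":0,"az":0,"x":-0.2,"y":0,"z":0,"hand":1},{"ax":0,"ay":0,"az":0,"x":-0.3,"y":0,"z":0,"hand":1},{"ax":0,"ay":0,"az":0,"x":-0.4,"y":0,"z":0,"hand":1},{"ax":0,"ay":0,"az":0,"x":-0.4,"y":0,"z":0,"hand":1}]' | grep -E "pos|^force"
python3 -m pendant '[{"ax":0,"ay":0,"az":0,"x":-0.05,"y":0,"z":0,"hand":1},{"ax":0,"ay":0,"az":0,"x":-0.1,"y":0,"z":0,"hand":1},{"ax":0,"ay":0,"az":0,"x":-0.1,"y":0,"z":0,"hand":1}]' | grep -E "pos|^force"
python3 -m pendant '[{"ax":0,"ay":0,"az":0,"x":-0.05,"y":0,"z":0,"hand":1},{"ax":0,"ay":0,"az":0,"x":-0.1,"y":0,"z":0,"hand":1},{"ax":0,"ay":0,"az":0,"x":-0.1,"y":0,"z":0,"hand":1}]' | grep -E "pos|^force"
```

```text
position: [484.0, 94.8, 31.8]
force: [-0.1, 5.0, 3.5]
position: [484.1, 94.2, 31.8]
force: [-1.0, 6.9, 4.3]
position: [484.3, 94.0, 31.8]
force: [1.4, 13.4, 2.5]
```

```bash
python3 -m pendant '[{"ax":0,"ay":0,"az":0,"x":-0.05,"y":0,"z":0,"hand":1},{"ax":0,"ay":0,"az":0,"x":-0.05,"y":0,"z":0,"hand":1}]' | grep -E "pos|^force"
python3 -m pendant '[{"ax":0,"ay":0,"az":0,"x":0.3,"y":0,"z":0,"hand":1},{"ax":0,"ay":0,"az":0,"x":1,"y":0,"z":0,"hand":1},{"ax":0,"ay":0,"az":0,"x":3,"y":0,"z":0,"hand":1},{"ax":0,"ay":0,"az":0,"x":6,"y":0,"z":-2,"hand":1},{"ax":0,"ay":0,"az":0,"x":8,"y":0,"z":-7,"hand":1}]' | grep -E "pos|^force"
python3 -m pendant '[{"ax":0,"ay":0,"az":0,"x":4,"y":0,"z":-4,"hand":1},{"ax":0,"ay":0,"az":0,"x":8,"y":0,"z":-8,"hand":1},{"ax":0,"ay":0,"az":0,"x":10,"y":0,"z":-12,"hand":1},{"ax":0,"ay":0,"az":0,"x":10,"y":0,"z":-12,"hand":1}]' | grep -E "pos|^force"
python3 meas.py;python3 -c "
import cv2
a=cv2.imread('pics/scene_now.png')[150:260,230:370];b=cv2.imread('pics/side_now.png')[150:260,260:400]
cv2.imwrite('pics/v5.png',cv2.resize(cv2.hconcat([b,a]),None,fx=2.8,fy=2.8))"
```

```text
position: [484.3, 93.9, 31.8]
force: [2.4, 14.5, 2.3]
position: [481.3, 172.7, 100.4]
force: [1.6, 0.0, -0.1]
position: [483.0, 274.0, 224.5]
force: [0.4, -0.6, 0.1]
scene board [483.7   1.7] 1.5000000000000002 [158.9 157.9] stop [ 4.03852e+02 -7.72060e+01  9.00000e-03] 7.78 rel [80.6 78.1] ang 0.98 knob 18 [484.1   1.4]
side board [480.7   5.7] 1.25 [158.1 157.7] stop [ 4.02486e+02 -7.59640e+01  7.00000e-03] 10.95 rel [78.8 81.1] ang 0.84 knob 18 [480.1   6. ]
```

View pics/v5.png

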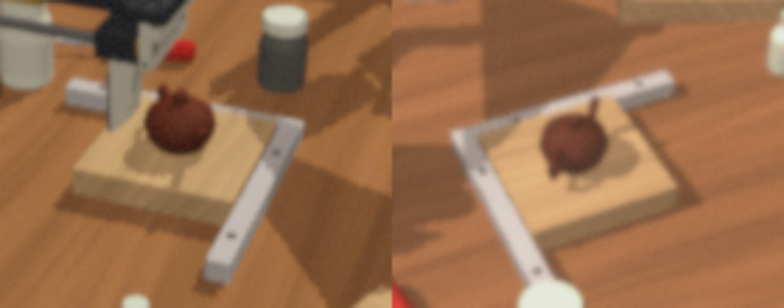

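```bash
python3 -m pendant '[{"ax":0,"ay":0,"az":10,"x":-3,"y":2.5,"z":0,"hand":1},{"ax":0,"ay":0,"az":20,"x":-6,"y":5,"z":0,"hand":1},{"ax":0,"ay":0,"az":30,"x":-10,"y":8,"z":0,"hand":1},{"ax":0,"ay":0,"az":40,"x":-14,"y":11,"z":0,"hand":1},{"ax":0,"ay":0,"az":50,"x":-18,"y":12.5,"z":0,"hand":1}]' | grep -E "pos|^force"
python3 -m pendant '[{"ax":0,"ay":0,"az":10,"x":0,"y":0,"z":0,"hand":1},{"ax":0,"ay":0,"az":20,"x":0,"y":0,"z":0,"hand":1},{"ax":0,"ay":0,"az":30,"x":0,"y":0,"z":0,"hand":1},{"ax":0,"ay":0,"az":40,"x":0,"y":0,"z":0,"hand":1},{"ax":0,"ay":0,"az":40,"x":0,"y":0,"z":0,"hand":1}]' | grep -E "pos|^force"
python3 st.py 605 8 32
```

```text
position: [609.3, 91.1, 219.1]
force: [0.2, -0.4, 0.2]
position: [608.2, 92.8, 219.8]
force: [0.4, -0.0, -0.7]
21.3 [608.2  92.8 219.8] yaw 0.71 F [ 0.4 -0.  -0.7]
to go (cm, tool) [-0.36  8.47 18.78]
```

```bash
python3 -m pendant '[{"ax":0,"ay":0,"az":0,"x":0,"y":4,"z":1,"hand":1},{"ax":0,"ay":0,"az":0,"x":0,"y":8,"z":4,"hand":1},{"ax":0,"ay":0,"az":0,"x":0,"y":8.5,"z":9,"hand":1},{"ax":0,"ay":0,"az":0,"x":0,"y":8.5,"z":13,"hand":1},{"ax":0,"ay":0,"az":0,"x":0,"y":8.5,"z":15,"hand":1}]' | grep -E "pos|^force"
python3 -m pendant '[{"ax":0,"ay":0,"az":0,"x":0,"y":0,"z":2,"hand":1},{"ax":0,"ay":0,"az":0,"x":0,"y":0,"z":3.8,"hand":1},{"ax":0,"ay":0,"az":0,"x":0,"y":0,"z":3.8,"hand":1}]' | grep -E "pos|^force"
python3 st.py 575 8 32
```

```text
position: [607.9, 8.2, 68.1]
force: [-0.8, -0.3, 0.5]
position: [608.8, 8.7, 31.8]
force: [0.2, 1.1, 0.7]
22.3 [608.8   8.7  31.8] yaw 0.77 F [0.2 1.1 0.7]
to go (cm, tool) [-3.38  0.03 -0.  ]
```

```bash
python3 -m pendant '[{"ax":0,"ay":0,"az":0,"x":-1,"y":0,"z":0,"hand":1},{"ax":0,"ay":0,"az":0,"x":-2,"y":0,"z":0,"hand":1},{"ax":0,"ay":0,"az":0,"x":-2.7,"y":0,"z":0,"hand":1},{"ax":0,"ay":0,"az":0,"x":-3.1,"y":0,"z":0,"hand":1},{"ax":0,"ay":0,"az":0,"x":-3.3,"y":0,"z":0,"hand":1}]' | grep -E "pos|^force"
python3 -m pendant '[{"ax":0,"ay":0,"az":0,"x":-0.1,"y":0,"z":0,"hand":1},{"ax":0,"ay":0,"az":0,"x":-0.2,"y":0,"z":0,"hand":1},{"ax":0,"ay":0,"az":0,"x":-0.2,"y":0,"z":0,"hand":1}]' | grep -E "pos|^force"
python3 -m pendant '[{"ax":0,"ay":0,"az":0,"x":-0.05,"y":0,"z":0,"hand":1},{"ax":0,"ay":0,"az":0,"x":-0.1,"y":0,"z":0,"hand":1},{"ax":0,"ay":0,"az":0,"x":-0.1,"y":0,"z":0,"hand":1}]' | grep -E "pos|^force"
```

```text
position: [577.0, 8.4, 34.0]
force: [0.5, 0.2, 0.9]
position: [575.1, 8.4, 33.6]
force: [-0.3, 0.9, 0.1]
position: [574.1, 8.4, 33.7]
force: [0.2, -0.1, -0.0]
```

```bash
python3 -m pendant '[{"ax":0,"ay":0,"az":0,"x":-0.05,"y":0,"z":0,"hand":1},{"ax":0,"ay":0,"az":0,"x":-0.1,"y":0,"z":0,"hand":1},{"ax":0,"ay":0,"az":0,"x":-0.1,"y":0,"z":0,"hand":1}]' | grep -E "pos|^force"
python3 -m pendant '[{"ax":0,"ay":0,"az":0,"x":-0.05,"y":0,"z":0,"hand":1},{"ax":0,"ay":0,"az":0,"x":-0.1,"y":0,"z":0,"hand":1},{"ax":0,"ay":0,"az":0,"x":-0.1,"y":0,"z":0,"hand":1}]' | grep -E "pos|^force"
```

```text
position: [573.1, 8.4, 33.7]
force: [0.3, -0.3, -0.1]
position: [572.2, 8.4, 33.7]
force: [0.2, 0.9, -0.8]
```

```bash
python3 -m pendant '[{"ax":0,"ay":0,"az":0,"x":-0.05,"y":0,"z":0,"hand":1},{"ax":0,"ay":0,"az":0,"x":-0.05,"y":0,"z":0,"hand":1}]' | grep -E "pos|^force"
python3 -m pendant '[{"ax":0,"ay":0,"az":0,"x":-0.05,"y":0,"z":0,"hand":1},{"ax":0,"ay":0,"az":0,"x":-0.05,"y":0,"z":0,"hand":1}]' | grep -E "pos|^force"
python3 -m pendant '[{"ax":0,"ay":0,"az":0,"x":-0.05,"y":0,"z":0,"hand":1},{"ax":0,"ay":0,"az":0,"x":-0.05,"y":0,"z":0,"hand":1}]' | grep -E "pos|^force"
```

```text
position: [572.0, 8.4, 33.8]
force: [2.8, 0.9, -1.0]
position: [571.7, 8.5, 33.8]
force: [4.1, 1.5, -2.1]
position: [571.6, 8.4, 34.0]
force: [5.2, 1.4, -3.2]
```

```bash
python3 -m pendant '[{"ax":0,"ay":0,"az":0,"x":-0.05,"y":0,"z":0,"hand":1},{"ax":0,"ay":0,"az":0,"x":-0.05,"y":0,"z":0,"hand":1}]' | grep -E "pos|^force"
python3 -m pendant '[{"ax":0,"ay":0,"az":0,"x":0.4,"y":0,"z":0,"hand":1},{"ax":0,"ay":0,"az":0,"x":1.2,"y":0,"z":0,"hand":1},{"ax":0,"ay":0,"az":0,"x":3,"y":0,"z":0,"hand":1},{"ax":0,"ay":0,"az":0,"x":5,"y":0,"z":-3,"hand":1},{"ax":0,"ay":0,"az":0,"x":6,"y":-2,"z":-8,"hand":1}]' | grep -E "pos|^force"
python3 -m pendant '[{"ax":0,"ay":0,"az":0,"x":0,"y":-5,"z":-4,"hand":1},{"ax":0,"ay":0,"az":0,"x":0,"y":-10,"z":-8,"hand":1},{"ax":0,"ay":0,"az":0,"x":0,"y":-15,"z":-12,"hand":1},{"ax":0,"ay":0,"az":0,"x":0,"y":-20,"z":-12,"hand":1},{"ax":0,"ay":0,"az":0,"x":0,"y":-20,"z":-12,"hand":1}]' | grep -E "pos|^force"
python3 meas.py;python3 -c "
import cv2
a=cv2.imread('pics/scene_now.png')[150:260,230:370];b=cv2.imread('pics/side_now.png')[150:260,260:400]
cv2.imwrite('pics/v6.png',cv2.resize(cv2.hconcat([b,a]),None,fx=2.8,fy=2.8))"
```

```text
position: [571.6, 8.3, 34.2]
force: [7.1, 2.1, -1.7]
position: [629.5, 28.1, 112.6]
force: [0.6, 0.3, -0.5]
position: [626.6, 232.9, 233.9]
force: [-0.9, -1.0, -1.0]
scene board [483.6   1.7] 1.0 [158.7 157.1] stop [ 4.04073e+02 -7.76470e+01  1.30000e-02] 7.55 rel [80.6 78.3] ang 0.24 knob 20 [484.4   1.6]
side board [480.3   6. ] 1.75 [157.9 158.3] stop [ 4.0239e+02 -7.6178e+01  1.0000e-02] 10.66 rel [78.7 81.4] ang 1.2 knob 18 [480.1   5.9]
```

View pics/v6.png

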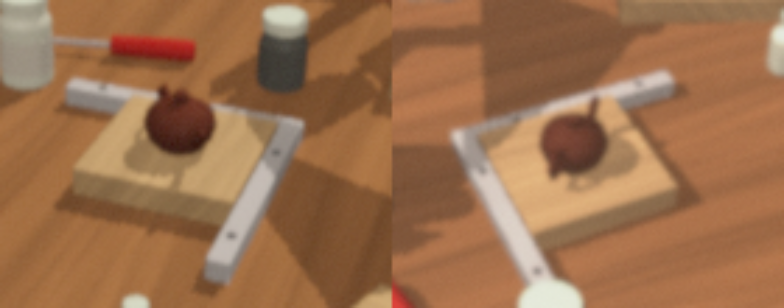

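The pictures show the board flush with both bars, the teapot centred on it, the hand clear and the neighbours where they were. The measured centre is about (79.7, 79.8) mm from the corner.

```bash
python3 -c "
from workcell import ctrl
print(ctrl.close_job())"
```

```text
the job is handed in; nothing more can be done
None
```

The board is in the corner of the stop and the job is handed in, with no verdict shown. The last camera check put the board's centre about 80 mm from each bar and under about 1 degree out of square, with the teapot upright in the middle and the hand clear.

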